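Find the rocking tub lid and press it home

TASK

Before these four glaze tubs are put away, find the one whose lid is not snapped on: press with a fingertip near the ends of the lids until you find the one that rocks like a see-saw, then press that lid down in its middle until it is fully home and no longer rocks. Only touch and press: lift nothing, keep the tubs standing where they are and leave everything else on the table alone.

Things in the scene. Friction and masses are not known exactly. Their poses are not given: they have to be found in the camera images.
- tub_a: one of four identical glaze tubs, off-white, loose, upright, about 0.65 kg, with a pale grey press-on lid 122 mm long (tub x axis) and 86 mm wide (y). Origin: centre of the underside, on the table. A seated lid's flat top panel (100 x 64 mm) is 62.5 mm up, the loose lid's 67 mm. A tab in the middle of each long side of the lid snaps under a lug of the tub. The one with the loose lid may stand in any of the four places
- tub_b: as tub_a: same size, lid and axes
- tub_c: as tub_a: same size, lid and axes
- tub_d: as tub_a: same size, lid and axes
- rock_a (a joint): see-saw angle of tub_a's lid about tub y (rad), 0 at the start; + is its +x end down. A seated lid does not rock. The loose one, its tabs resting on the lugs, does: about 3 N at 40 mm from the middle tips that end down about 3 mm (0.07 to 0.08 rad) onto the tub's rim and the other end up as much; it stays so when let go. Under 25 N there does not seat it
- lid_a (a joint): how far tub_a's lid has sunk since the start (m). All read 0 at the start. A seated lid cannot sink; the loose one sinks 4.5 mm and stays there when pressed straight down with about 12 to 20 N within 10 mm of its middle, and is then level and fully home at 0.0045
- rock_b (a joint): as rock_a, for the lid of tub_b
- lid_b (a joint): as lid_a, for the lid of tub_b
- rock_c (a joint): as rock_a, for the lid of tub_c
- lid_c (a joint): as lid_a, for the lid of tub_c
- rock_d (a joint): as rock_a, for the lid of tub_d
- lid_d (a joint): as lid_a, for the lid of tub_d
- bottle: bystander: small glaze bottle, 42 mm wide, 95 mm tall, origin under its centre
- cup: bystander: unglazed cup, 68 mm wide, 62 mm tall, origin under its centre
- test_tiles: bystander: pile of three 70 mm test tiles, 21 mm high, origin under its centre
- brush: bystander: glaze brush 180 mm long, lying along its x axis, origin on the table near its middle
- bowl: bystander: pale green bowl, 86 mm wide, 48 mm tall, origin under its centre
- pigment_jar: bystander: small closed jar, 56 mm wide, 60 mm tall, origin under its centre
Not all that is in view belongs to the job. Leave any brown look-alike of the tub_a alone.

How it is judged:
On the way, in this order (a step that is already met when the one before it is completed fails the run):
1. the loose lid is rocked by pressing it off-centre with the fingers (tipped more than 0.045 rad) (((contact force between the fingers and tub_a above 0.5 N and (value of joint rock_a above 0.045 rad or value of joint rock_a below -0.045 rad)) or (contact force between the fingers and tub_b above 0.5 N and (value of joint rock_b above 0.045 rad or value of joint rock_b below -0.045 rad)) or (contact force between the fingers and tub_c above 0.5 N and (value of joint rock_c above 0.045 rad or value of joint rock_c below -0.045 rad)) or (contact force between the fingers and tub_d above 0.5 N and (value of joint rock_d above 0.045 rad or value of joint rock_d below -0.045 rad)))), for 0.05 s.
2. the loose lid is pressed home (sunk at least 3.3 of its 4.5 mm and level) (((value of joint lid_a above 0.0033 m and value of joint rock_a between -0.03 and 0.03 rad) or (value of joint lid_b above 0.0033 m and value of joint rock_b between -0.03 and 0.03 rad) or (value of joint lid_c above 0.0033 m and value of joint rock_c between -0.03 and 0.03 rad) or (value of joint lid_d above 0.0033 m and value of joint rock_d between -0.03 and 0.03 rad))), for 0.2 s.
At the end, for the whole second after the job is handed in: The loose lid has sunk at least 3.3 mm of its 4.5 mm and is level within 0.03 rad; all four tubs stand upright (within 0.05 rad), at rest, within 25 mm of their first places; bottle, cup, tiles, brush, bowl and small jar within 15 mm of theirs (((value of joint lid_a above 0.0033 m and value of joint rock_a between -0.03 and 0.03 rad) or (value of joint lid_b above 0.0033 m and value of joint rock_b between -0.03 and 0.03 rad) or (value of joint lid_c above 0.0033 m and value of joint rock_c between -0.03 and 0.03 rad) or (value of joint lid_d above 0.0033 m and value of joint rock_d between -0.03 and 0.03 rad)) and distance of each of tub_a, tub_b, tub_c, tub_d from where it was at the start of the episode below 0.025 m and angle between each of tub_a, tub_b, tub_c, tub_d's own z axis and vertical below 0.05 rad and linear speed of each of tub_a, tub_b, tub_c, tub_d below 0.01 m/s and distance of each of bottle, cup, test_tiles, brush, bowl, pigment_jar from where it was at the start of the episode below 0.015 m); the robot touches nothing.
It fails at once if a tub is lifted off the table (height (world z) of any of tub_a, tub_b, tub_c, tub_d above 0.01 m).
It fails at once if a tub is tipped or pushed more than 25 mm from its place (angle between any of tub_a, tub_b, tub_c, tub_d's own z axis and vertical above 0.15 rad or distance of any of tub_a, tub_b, tub_c, tub_d from where it was at the start of the episode above 0.025 m).
It fails at once if one of the other things (bottle, cup, tiles, brush, bowl, small jar) is moved more than 15 mm (distance of any of bottle, cup, test_tiles, brush, bowl, pigment_jar from where it was at the start of the episode above 0.015 m).
It also fails if it takes over 61 s, if anything falls off the work surface, if the arm or the gripper's body presses on something with over 40 N, if the wrist force passes 120 N, or if a joint passes its speed limit or range.

ROBOT

A 6-joint arm with a two-finger parallel gripper is mounted at the origin on the work surface. World frame = base frame: x ahead of the robot, y to its left, z up, the work surface at z = 0. Lengths are in m, angles in rad, forces in N, time in s.
With the tool pointing down it reaches from about 0.25 to 0.8 m from the base axis. Payload 8.5 kg.
Tool frame: the origin (TCP) lies on the centre line of the jaws, within the pads' length; the fingertips stand 22 mm ahead of it and the grasp point (between the pads) lies 3 mm ahead of it; z points along the fingers, y is the line along which they close (so a half turn about z gives the same grasp; the last joint's range is limited). The gripper opens to 85 mm and grips with 20 to 120 N. Pads are 22 mm wide; open, the fingers measure 114 mm over their backs; the gripper's body (76 mm by 85 mm) begins 54 mm behind the grasp point. The pads swing forward as they close: fully open they stand 13 mm farther back than shut.
Start: joints at [1.328, 0.238, -0.013, 1.319, 0, 1.571], TCP at [0.126, 0.51, 0.253] pointing down, gripper open.
Joint ranges: [-2.66, 2.66], [-1.03, 1.9], [-1.14, 1.46], [-1.82, 2.27], [-1.45, 1.34], [-3.14, 3.14]. Speed limits (rad/s): [2.22, 2.22, 2.79, 3.14, 3.14, 3.14].

INTERFACE

Orientations are given as a unit quaternion [w, x, y, z].
In Python, from station import env gives the robot as it stands. The module is installed in compiled form; this text tells all that it offers.
- The arm moves only by the shell command python3 -m creep 'ROWS' [OPENING] [FORCE]. ROWS is a JSON object of lists of equal length, an entry for each row: "xyz": the shift along the tool's x, y, z in cm, a list of three; "delta_rot": the turn, a rotation vector about the tool's x, y, z in degrees, a list of three. A call has 1 to 8 rows; each row shifts and turns the commanded pose from where the row before left it, along the tool's axes as they then stand; what a row does not reach is not made up. A row lasts 1/12 s, in which the tool goes at most 41.7 mm and 7.16 degrees, less where a joint would pass 70% of its speed; a pose out of reach is approached as far as the arm can. A call with a gripper value outside its range is refused whole. OPENING is the gripper's target within -1 to 1 (fully open at 1, half-way at 0, shut at -1), set as the call begins (- or left out, the last holds). The fingers move at their own pace and stop on an object; FORCE is the grip in N (left out, the last holds). Time passes only in rows, so rows that do not move let the fingers close. It gives the time, the measured TCP pose, the force, the opening and the grip force at its end, in the units of the state.
- env.observe(): the state, without advancing time (a new reading comes with each control period).
- env.read_camera(name): name is "side" or "top" or "wrist"; returns a dict with "color" (384x512x3 uint8, blue, green, red), "depth" (384x512 float32, m along the optical axis (not along the pixel's ray), 0 where there is no reading), "K" (3x3 intrinsics, pixels), "world_to_cam" (4x4, takes a point from world to camera coordinates). Camera axes: x right, y up, looking along -z (the intrinsics and any distortion apply to the point x, -y, -z); pixel columns grow to the right and rows downward; lengths in m; the calibration is good to about 2 mm. A picture is of the moment at which its call begins.
- env.hand_in(): hands the job in; it is judged then, once.
The state is a dict: "clock": time; "joint_positions": joint angles; "joint_vel": joint speeds; "joint_efforts": joint torques, N m; "ee_pos": TCP position; "tool_rot": TCP orientation; "ft_force": force on the tool from outside, world axes, zero at the start; "ft_torque": the same for the moment, N m; "width": opening from 0.0 (shut) to 1.0 (fully open); "gripper_force": force on a finger pad.
Only numpy, scipy, OpenCV 4.12 (cv2) and the standard library are available. Lean on these libraries where they do the work, as an engineer would, in place of code of your own. Each camera call takes 0.05 s, during which the arm holds its last target. There are 200 camera calls.

## Working session

There is one attempt and no reset: what is moved stays moved. The work goes in short steps, Python scripts to look and compute and a shell command to move; the robot and the scene stay as the last step left them, time stands still between calls to the robot, and variables do not carry over. Pictures are saved under pics/ and viewed, at most 10 in all, crops included, and the job is handed in when it is done.

```bash
mkdir -p pics
cat > h.py <<'E'
from station import env
import numpy as np, cv2
def cam(n):
    r=env.read_camera(n); return r
def cloud(r):
    d=r["depth"];K=r["K"];v,u=np.mgrid[:d.shape[0],:d.shape[1]]
    x=(u-K[0,2])/K[0,0]*d;y=(v-K[1,2])/K[1,1]*d
    P=np.stack([x,-y,-d,np.ones_like(d)],-1)
    W=P@np.linalg.inv(r["world_to_cam"]).T
    W[d==0]=np.nan
    return W[...,:3]
E
python3 - <<'E'
from h import *
r=cam("top");cv2.imwrite("pics/top.png",r["color"])
np.savez("top.npz",**r)
s=cam("side");cv2.imwrite("pics/side.png",s["color"])
W=cloud(r)
print(env.observe())
z=W[...,2];m=((z>.055)&(z<.075)).astype(np.uint8)
n,l,st,c=cv2.connectedComponentsWithStats(m)
for i in range(1,n):
    if st[i,4]<150: continue
    k=l==i;p=W[k]
    rect=cv2.minAreaRect((p[:,:2]*1000).astype(np.float32))
    print(st[i],p.mean(0).round(4),np.median(p[:,2]).round(4),rect,r["color"][k].mean(0).round())
E
```

```text
{'clock': 0.1, 'joint_positions': array([ 1.32799338e+00,  2.38712677e-01, -1.41451611e-02,  1.31921200e+00,
        2.72040752e-06,  1.57080198e+00]), 'joint_vel': array([-0.00097465, -0.00290806,  0.00250882, -0.0009338 , -0.00019007,
       -0.00042633]), 'joint_efforts': array([-3.11269587e-04, -5.39720321e+01,  3.46998990e+01,  1.34183906e-02,
        8.58832118e-05, -9.85639559e-06]), 'ee_pos': array([0.12614053, 0.50927189, 0.25275581]), 'tool_rot': array([-7.84614423e-05,  1.21106267e-01,  9.92639344e-01, -6.31902162e-04]), 'ft_force': array([-0.31973015,  0.47509606, -0.11039151]), 'ft_torque': array([-0.0152549 , -0.01360294,  0.01731436]), 'gripper_force': 0.0, 'width': 1.0032732926272114}
[258  35  33  33 272] [ 0.9192 -0.0656  0.0645] 0.0652 ((910.2891845703125, -64.86222076416016), (94.74040222167969, 93.0107421875), 30.283803939819336) [114. 140. 180.]
[302  34  33  33 273] [ 0.9205 -0.193   0.064 ] 0.0646 ((911.154296875, -191.3802490234375), (94.21610260009766, 94.15869903564453), 69.8136978149414) [168. 185. 191.]
[169  37  33  32 273] [0.9192 0.193  0.0645] 0.0653 
[... 1327 characters left out ...]
39.]
[443 195  12  58 165] [ 0.4102 -0.5318  0.065 ] 0.0649 ((409.093994140625, -532.1041259765625), (158.03358459472656, 5.578883647918701), 5.4689178466796875) [ 91. 126. 150.]
[ 293  244   50   40 1441] [ 0.3063 -0.1709  0.062 ] 0.0619 ((306.5533447265625, -171.355224609375), (91.64449310302734, 122.41246795654297), 10.938355445861816) [ 43.  83. 136.]
[ 137  258   51   55 1468] [0.2552 0.252  0.0621] 0.0621 ((255.45606994628906, 252.36917114257812), (91.86972045898438, 123.0505599975586), 57.290496826171875) [ 40.  78. 127.]
[468 319  17  54 179] [ 0.0883 -0.5729  0.0648] 0.064 ((88.94151306152344, -574.560302734375), (35.678253173828125, 140.35595703125), 74.2981185913086) [36. 41. 47.]
```

View pics/top.png

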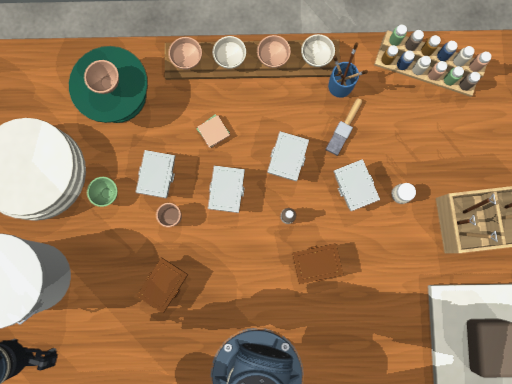

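The picture shows four pale lids at about (155,174), (227,189), (289,156) and (356,185). The brown look-alikes are at (165,285) and (325,262). The lid at (356,185) sits about 4 mm higher than the rest, at world (0.520, -0.286), long axis about 20° from x, so it is likely the loose one. I'll go there with the gripper shut.

```bash
python3 -m creep '{"xyz":[[-1.2,-1.5,0],[-2.26,-2.9,0],[-2.26,-2.9,0],[-2.26,-2.9,0],[-2.26,-2.9,0],[-2.26,-2.9,0],[-2.26,-2.9,0],[-2.26,-2.9,0]],"delta_rot":[[0,0,0],[0,0,0],[0,0,0],[0,0,0],[0,0,0],[0,0,0],[0,0,0],[0,0,0]]}' -1 30
python3 -m creep '{"xyz":[[-2.26,-2.9,0],[-2.26,-2.9,0],[-2.26,-2.9,0],[-2.26,-2.9,0],[-2.26,-2.9,0],[-2.26,-2.9,0],[-2.26,-2.9,0],[-2.26,-2.9,0]],"delta_rot":[[0,0,0],[0,0,0],[0,0,0],[0,0,0],[0,0,0],[0,0,0],[0,0,0],[0,0,0]]}'
```

```text
clock: 0.77
ee_pos: [0.239, 0.2553, 0.2531]
tool_rot: [-0.0, 0.121, 0.993, -0.0]
ft_force: [1.8, 0.6, 0.4]
width: 0.001
gripper_force: 0.0
clock: 1.43
ee_pos: [0.3588, -0.0136, 0.2534]
tool_rot: [0.0, 0.121, 0.993, 0.0]
ft_force: [0.6, 1.3, 0.1]
width: 0.001
gripper_force: 0.0
```

```bash
python3 -m creep '{"xyz":[[-2.39,-3.08,0],[-2.39,-3.08,0],[-2.39,-3.08,0],[-2.39,-3.08,0],[-2.39,-3.08,0],[-2.39,-3.08,0],[-2.39,-3.08,0],[-2.39,-3.08,0]],"delta_rot":[[0,0,0],[0,0,0],[0,0,0],[0,0,0],[0,0,0],[0,0,0],[0,0,0],[0,0,0]]}'
python3 -m creep '{"xyz":[[0,0,2.5],[0,0,2.5],[0,0,2.5],[0,0,2.5],[0,0,2.5],[0,0,1],[0,0,0]],"delta_rot":[[0,0,-6.8],[0,0,-6.8],[0,0,-6.8],[0,0,-6.8],[0,0,-6.8],[0,0,0],[0,0,0]]}'
python3 - <<'E'
from h import *
from scipy.spatial.transform import Rotation as R
o=env.observe();q=o["tool_rot"]
print(o["ee_pos"].round(4),o["ft_force"].round(2),R.from_quat(np.r_[q[1:],q[0]]).as_matrix().round(3),o["joint_positions"].round(2))
r=cam("wrist");cv2.imwrite("pics/w1.png",r["color"])
W=cloud(r);m=(W[...,2]>.063)&(W[...,2]<.07)&(abs(W[...,0]-.52)<.08)&(abs(W[...,1]+.286)<.08)
p=W[m];print(m.sum(),p.mean(0),p.min(0),p.max(0),cv2.minAreaRect((p[:,:2]*1000).astype(np.float32)))
E
```

```text
clock: 2.1
ee_pos: [0.4853, -0.2987, 0.2529]
tool_rot: [-0.0, 0.121, 0.993, 0.0]
ft_force: [1.8, 0.4, 0.3]
width: -0.003
gripper_force: 0.0
clock: 2.68
ee_pos: [0.4836, -0.2959, 0.1158]
tool_rot: [-0.002, -0.173, 0.985, 0.002]
ft_force: [0.2, -0.3, 0.8]
width: 0.0
gripper_force: 0.0
[ 0.4836 -0.2959  0.1158] [ 0.23 -0.33  0.79] [[-0.94  -0.34  -0.004]
 [-0.34   0.94   0.003]
 [ 0.003  0.004 -1.   ]] [-0.55  0.39 -0.16  1.03 -0.   -0.9 ]
10207 [ 0.4869458  -0.29707972  0.06589003] [ 0.44663307 -0.34616664  0.06302753] [ 0.56954199 -0.24242334  0.06868807] ((514.9442138671875, -286.3056335449219), (115.7664566040039, 91.9182357788086), 20.602693557739258)
```

View pics/w1.png

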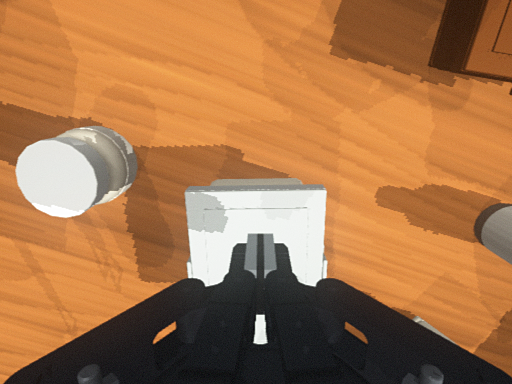

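The wrist view shows the lid at (190-326, 186-280) with the shut fingertips at (262,240), over its near end and centred across it. Nothing is close by. Lowering to just above the lid.

```bash
python3 -m creep '{"xyz":[[0,0,0.8],[0,0,0.8],[0,0,0.6],[0,0,0.1],[0,0,0]],"delta_rot":[[0,0,0],[0,0,0],[0,0,0],[0,0,0],[0,0,0]]}'
python3 -m creep '{"xyz":[[0,0,0.1],[0,0,0.1],[0,0,0.1],[0,0,0]],"delta_rot":[[0,0,0],[0,0,0],[0,0,0],[0,0,0]]}'
```

```text
clock: 3.15
ee_pos: [0.4849, -0.2967, 0.0951]
tool_rot: [-0.0, -0.174, 0.985, 0.0]
ft_force: [0.6, -0.4, -1.1]
width: 0.002
gripper_force: 0.0
clock: 3.48
ee_pos: [0.4851, -0.2968, 0.0923]
tool_rot: [0.0, -0.174, 0.985, -0.0]
ft_force: [0.2, -0.9, 0.3]
width: 0.001
gripper_force: 0.0
```

```bash
python3 -m creep '{"xyz":[[0,0,0.1],[0,0,0.1],[0,0,0.1],[0,0,0]],"delta_rot":[[0,0,0],[0,0,0],[0,0,0],[0,0,0]]}'
python3 -m creep '{"xyz":[[0,0,0.1],[0,0,0]],"delta_rot":[[0,0,0],[0,0,0]]}'
```

```text
clock: 3.82
ee_pos: [0.485, -0.2968, 0.0892]
tool_rot: [-0.0, -0.174, 0.985, 0.0]
ft_force: [-0.5, -0.7, -0.5]
width: 0.002
gripper_force: 0.0
clock: 3.98
ee_pos: [0.485, -0.2968, 0.0884]
tool_rot: [-0.0, -0.174, 0.985, -0.0]
ft_force: [-0.1, 0.1, 2.2]
width: -0.003
gripper_force: 1.2
```

```bash
python3 -m creep '{"xyz":[[0,0,0.1],[0,0,0]],"delta_rot":[[0,0,0],[0,0,0]]}' | grep -E "pos|ft"
python3 -m creep '{"xyz":[[0,0,0.08],[0,0,0]],"delta_rot":[[0,0,0],[0,0,0]]}'| grep -E "pos|ft"
```

```text
ee_pos: [0.485, -0.2968, 0.0874]
ft_force: [-2.5, -0.3, 3.9]
ee_pos: [0.4849, -0.2969, 0.0866]
ft_force: [-3.2, -1.3, 5.4]
```

```bash
python3 -m creep '{"xyz":[[0,0,0.05],[0,0,0]],"delta_rot":[[0,0,0],[0,0,0]]}' | grep -E "pos|ft"
python3 -m creep '{"xyz":[[0,0,0.05],[0,0,0]],"delta_rot":[[0,0,0],[0,0,0]]}'| grep -E "pos|ft"
python3 - <<'E'
from h import *
r=cam("top");W=cloud(r)
c=np.array([.520,-.2855]);a=np.deg2rad(20.3);X=np.array([np.cos(a),np.sin(a)]);Y=np.array([-X[1],X[0]])
u=(W[...,:2]-c)@X;v=(W[...,:2]-c)@Y;z=W[...,2]
for lo in range(-50,50,10):
    m=(u>lo/1e3)&(u<lo/1e3+.01)&(abs(v)<.03)&(z<.075)&(z>.05);print(lo,m.sum(),np.median(z[m]).round(4))
E
```

```text
ee_pos: [0.4849, -0.2969, 0.0865]
ft_force: [-3.6, 0.4, 9.3]
ee_pos: [0.485, -0.2969, 0.0864]
ft_force: [-5.2, 1.0, 12.3]
-50 11 0.0626
-40 0 nan
-30 0 nan
-20 32 0.0669
-10 44 0.0664
0 56 0.068
10 78 0.0682
20 79 0.0689
30 75 0.0696
40 74 0.0697
  return _methods._mean(a, axis=axis, dtype=dtype,
  ret = ret.dtype.type(ret / rcount)
```

The far end came up about 3 mm while the near end went down onto a stop, so the loose lid is confirmed and tipped. Next I lift off, shift to the middle and press.

```bash
python3 -m creep '{"xyz":[[0,0,-0.5],[0,0,-1],[-1.2,0,0],[-1.3,0,0],[-1.2,0,0],[0,0,0],[0,0,0]],"delta_rot":[[0,0,0],[0,0,0],[0,0,0],[0,0,0],[0,0,0],[0,0,0],[0,0,0]]}' 
python3 -m creep '{"xyz":[[0,0,0.5],[0,0,0.5],[0,0,0.1],[0,0,0]],"delta_rot":[[0,0,0],[0,0,0],[0,0,0],[0,0,0]]}'
```

```text
clock: 5.28
ee_pos: [0.5208, -0.2833, 0.0999]
tool_rot: [-0.0, -0.175, 0.985, 0.0]
ft_force: [-1.8, 0.3, -0.1]
width: 0.003
gripper_force: 0.0
clock: 5.62
ee_pos: [0.5196, -0.284, 0.0892]
tool_rot: [-0.0, -0.174, 0.985, 0.0]
ft_force: [0.3, 0.9, 1.1]
width: -0.003
gripper_force: 0.2
```

Run:
```python
from h import *
r=cam("top");W=cloud(r)
m=(W[...,2]>.06)&(W[...,2]<.073)&(abs(W[...,0]-.52)<.08)&(abs(W[...,1]+.286)<.08)
print(cv2.minAreaRect((W[m][:,:2]*1000).astype(np.float32)))
```

```text
((536.7649536132812, -272.3934631347656), (81.50308990478516, 79.07749938964844), 19.818273544311523)
```

```bash
python3 -m creep '{"xyz":[[0,0,0.08],[0,0,0.05],[0,0,0]],"delta_rot":[[0,0,0],[0,0,0],[0,0,0]]}' | grep -E "pos|ft"
python3 -m creep '{"xyz":[[0,0,0.05],[0,0,0.05],[0,0,0]],"delta_rot":[[0,0,0],[0,0,0],[0,0,0]]}'| grep -E "pos|ft"
python3 -m creep '{"xyz":[[0,0,0.05],[0,0,0]],"delta_rot":[[0,0,0],[0,0,0]]}'| grep -E "pos|ft"
```

```text
ee_pos: [0.5196, -0.2841, 0.0887]
ft_force: [-2.2, 1.3, 7.7]
ee_pos: [0.5196, -0.2841, 0.0879]
ft_force: [-1.8, 2.8, 8.7]
ee_pos: [0.5196, -0.2841, 0.0875]
ft_force: [-2.8, 1.7, 10.0]
```

```bash
python3 -m creep '{"xyz":[[0,0,0.05],[0,0,0.05],[0,0,0]],"delta_rot":[[0,0,0],[0,0,0],[0,0,0]]}'| grep -E "pos|ft"
python3 -m creep '{"xyz":[[0,0,0.05],[0,0,0.05],[0,0,0]],"delta_rot":[[0,0,0],[0,0,0],[0,0,0]]}'| grep -E "pos|ft"
python3 -m creep '{"xyz":[[0,0,0.05],[0,0,0.05],[0,0,0]],"delta_rot":[[0,0,0],[0,0,0],[0,0,0]]}'| grep -E "pos|ft"
```

```text
ee_pos: [0.5197, -0.2841, 0.0865]
ft_force: [-2.3, 2.5, 10.1]
ee_pos: [0.5197, -0.2841, 0.0855]
ft_force: [-2.6, 2.2, 9.0]
ee_pos: [0.5198, -0.284, 0.0846]
ft_force: [-1.8, 2.1, 10.0]
```

```bash
python3 -m creep '{"xyz":[[0,0,0.05],[0,0,0.05],[0,0,0]],"delta_rot":[[0,0,0],[0,0,0],[0,0,0]]}'| grep -E "pos|ft"
python3 -m creep '{"xyz":[[0,0,0.05],[0,0,0.03],[0,0,0]],"delta_rot":[[0,0,0],[0,0,0],[0,0,0]]}'| grep -E "pos|ft"
```

```text
ee_pos: [0.5198, -0.2841, 0.0845]
ft_force: [-5.1, 3.9, 19.9]
ee_pos: [0.5198, -0.284, 0.0845]
ft_force: [-6.4, 5.3, 26.7]
```

Hard stop about 4.5 mm down. I'll lift straight off, well clear, and check it.

```bash
python3 -m creep '{"xyz":[[0,0,-0.5],[0,0,-2],[0,0,-3],[0,0,-3],[3,0,-2],[4,0,0],[4,0,0],[0,0,0]],"delta_rot":[[0,0,0],[0,0,0],[0,0,0],[0,0,0],[0,0,0],[0,0,0],[0,0,0],[0,0,0]]}'| grep -E "pos|ft|clock"
python3 - <<'E'
from h import *
r=cam("top");W=cloud(r);cv2.imwrite("pics/end.png",r["color"])
c=np.array([.520,-.2855]);a=np.deg2rad(20.3);X=np.array([np.cos(a),np.sin(a)]);Y=np.array([-X[1],X[0]])
u=(W[...,:2]-c)@X;v=(W[...,:2]-c)@Y;z=W[...,2]
for lo in range(-50,50,10):
    m=(u>lo/1e3)&(u<lo/1e3+.01)&(abs(v)<.03)&(z<.075)&(z>.05);print(lo,m.sum(),z[m].mean().round(4))
m=(z>.055)&(z<.073)&(np.hypot(u,v)<.08);print(cv2.minAreaRect((W[m][:,:2]*1000).astype(np.float32)))
E
```

```text
clock: 8.25
ee_pos: [0.4109, -0.3228, 0.1872]
ft_force: [0.3, -0.9, 0.2]
-50 76 0.0625
-40 79 0.0622
-30 79 0.0624
-20 77 0.0619
-10 78 0.0631
0 76 0.0625
10 77 0.0619
20 76 0.0628
30 76 0.0622
40 76 0.0628
((520.393310546875, -285.9569396972656), (122.12891387939453, 91.43509674072266), 20.31155776977539)
```

```bash
python3 -c "
from station import env
print(env.hand_in())"
```

```text
the job is handed in; nothing more can be done
None
```

The loose lid was on the tub at about (0.520, -0.286): it rocked when I pressed its near end, and a press in the middle sank it about 4.5 mm to a hard stop; the camera then showed it level at 62.5 mm and the tub unmoved. I did not press the ends again or touch the other tubs, and the job is handed in with no verdict returned.

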